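Refit the thickness knob of the cheese portioner

ROBOT

A 6-joint arm with a two-finger parallel gripper is mounted at the origin on a cart in front of the work surface, level with it; the furniture and walls round the work are solid. World frame = base frame: x ahead of the robot, y to its left, z up, the work surface at z = 0. Lengths are in mm, angles in rad, forces in N, time in s.
With the tool pointing down it reaches from about 350 to 975 mm from the base axis. Payload 4.9 kg.
Tool frame: the origin (TCP) lies on the mounting face of the last link; the fingertips stand 173 mm ahead of it and the grasp point (between the pads) lies 155 mm ahead of it; z points along the fingers, y is the line along which they close (so a half turn about z gives the same grasp; the last joint's range is limited). The gripper opens to 85 mm and grips with 20 to 120 N. Pads are 22 mm wide; open, the fingers measure 114 mm over their backs; the gripper's body (76 mm by 85 mm) begins 54 mm behind the grasp point. The pads swing forward as they close: fully open they stand 13 mm farther back than shut.
Start: joints at [-1.241, 0.053, 1.613, -0, 1.476, -0.119], TCP at [271.171, -563.089, 404.704] pointing down, gripper open.
Joint ranges: [-3.01, 3.01], [-1.01, 2.22], [0.06, 2.58], [-1.02, 4.17], [0.09, 2.62], [-3.14, 3.14]. Speed limits (rad/s): [2.57, 2.57, 3.14, 3.14, 3.14, 3.14].

INTERFACE

Orientations are given as a unit quaternion [w, x, y, z].
In Python, from workcell import manip gives the robot as it stands. The module is installed in compiled form; this text tells all that it offers.
- The arm moves only by the tool arm_command, never from a script. Its argument "targets" is a list of rows, each an object of numbers: "x", "y", "z": the shift along the tool's x, y, z in mm; "spin": the turn about the tool's z in rad; "jaw": the opening, from 0 (shut) to 1 (fully open). In form: [{"x": .., "y": .., "z": .., "spin": .., "jaw": ..}, ...]. A call has exactly 5 rows; each row is the pose to reach, as a shift and turn from the pose commanded when the call began, along the tool's axes at that moment; what a row does not reach only later rows make up. A row lasts 1/12 s, in which the tool goes at most 41.7 mm and 7.16 degrees, less where a joint would pass 70% of its speed; a pose out of reach is approached as far as the arm can. A call with a gripper value outside its range is refused whole. The fingers move at their own pace and stop on an object; the grip force is fixed at half the most. Time passes only in rows, so rows that repeat a pose let the fingers close, or fill a call up. It gives the time, the measured TCP pose, the force, the opening and the grip force at its end, in the units of the state.
- manip.get_obs(): the state, without advancing time (a new reading comes with each control period).
- manip.get_image(name): name is "scene" or "top" or "wrist"; returns the picture (480x640x3 uint8, red, green, blue); there is no depth.
- manip.camera_model(name): a dict with "K" (3x3 intrinsics, pixels), "R" (3x3) and "t" (3): a world point X has camera coordinates R X + t; the wrist camera has in their place "hand_eye" (4x4, takes a point from camera to tool coordinates, whose origin is the TCP and whose axes are the flange's). Camera axes: x right, y down, z forward; pixel columns grow to the right and rows downward; lengths in mm; the calibration is good to about 2 mm. A picture is of the moment at which its call begins: read the wrist's pose just before it. camera_model takes no time and is no camera call.
- manip.hand_in(): hands the job in; it is judged then, once.
The state is a dict: "clock": time; "q": joint angles; "dq": joint speeds; "joint_efforts": joint torques, N m; "ee_pos": TCP position; "tool_rot": TCP orientation; "contact_force": force on the tool from outside, world axes, zero at the start; "wrist_torque": the same for the moment, N m; "opening": finger opening in mm; "gripper_force": force on a finger pad.
Only numpy, scipy, OpenCV 4.12 (cv2) and the standard library are available. Lean on these libraries where they do the work, as an engineer would, in place of code of your own. Each camera call takes 0.05 s, during which the arm holds its last target. There are 200 camera calls.

TASK

The black thickness knob of the cheese portioner was taken off for washing. Put it back on its keyed shaft with light pressure, turning it slowly until it drops over the key and sits fully home on the dial plate; then turn it until its nose points at the raised mark at the front of the dial, and let go.

Things in the scene. Friction and masses are not known exactly. Their poses are not given: they have to be found in the camera images.
- dial_knob: Loose black plastic knob, 90 g, standing upright on the counter, socket down. Origin: centre of its underside; z up along its axis. Skirt 46 mm across, closed by a disc 51 mm across up to z = 33 mm; a small nose sticks out at +x to 36 mm from the axis. Socket: bore 16 mm wide, 28 mm deep, with a keyway 8.6 mm wide reaching 15 mm from the axis, on the nose's side (+x).
- knob_bar (a point): Middle of the knob's finger bar, the part to hold it by, 45 mm above its underside on the axis. The bar is 44 mm long along the knob's x, 14 mm thick along its y, and stands on the disc from z = 33 to 57 mm.
- portioner: Bench cheese portioner, fixed to the counter: steel board, fence (top at 60 mm) and a grey housing 90 x 90 mm, top at 62 mm, with an aluminium dial plate (72 mm across, top at 63 mm) and the knob's steel shaft. Origin: on the counter under the shaft's axis; z up; -x is its front.
- dial_mark (a point): Raised mark at the front rim of the dial, 40 mm along the portioner's -x from the shaft. At the end the knob's nose points at it.
- dial_face (a point): Point on the shaft's axis level with the dial plate's top, 63 mm above the counter. The knob's underside lies here when home. While keyway and key are out of line (over about 0.07 rad) it rests on the key, 12 mm higher, centred by the shaft; pressed over about 6 N it drags the shaft round. Knob and portioner may bear at most 40 N on each other in all.
- shaft_tip (a point): Top of the upright shaft: 14 mm in diameter, 26 mm above the dial plate, upper 6 mm coned to 6 mm. Its key, 7 mm wide, reaches 14 mm from the axis and 12 mm above the plate. Shaft turns stiffly (0.08 N m). The key was left 0.45 to 1.9 rad counter-clockwise (from above) of the mark; feel or look for it. Stops: 0.3 rad clockwise and 2.3 rad counter-clockwise of the mark.
There are look-alikes about, which are no part of the job. Of the things shaped like the dial_knob, the black one is meant.

How it is judged:
By the outcome, as a careful person would: the job done as asked, in the order asked, and still so for the second after the job is handed in, with the robot touching nothing.
It also fails if it takes over 67 s, if anything falls off the work surface, if the arm or the gripper's body presses on something with over 40 N, if the wrist force passes 120 N, or if a joint passes its speed limit or range.

## Working session

There is one attempt and no reset: what is moved stays moved. The work goes in short steps, Python scripts to look and compute and a tool call to move; the robot and the scene stay as the last step left them, time stands still between calls to the robot, and variables do not carry over. Pictures are saved under pics/ and viewed, at most 10 in all, crops included, and the job is handed in when it is done.

Besides the shell and the picture viewer there is one more tool, called after ">>>" as name(argument=value, ...), one argument or row to a line, values as JSON. arm_command: Moves the arm, as the interface text tells. Its arguments: {"type":"object","properties":{"targets":{"type":"array","items":{"type":"object","properties":{"x":{"type":"number"},"y":{"type":"number"},"z":{"type":"number"},"spin":{"type":"number"},"jaw":{"type":"number"}}}}},"required":["targets"]}

```bash
mkdir -p pics; python3 - <<'E'
from workcell import manip
import cv2,numpy as np
a=manip.get_image("scene");b=manip.get_image("top")
cv2.imwrite("pics/s.png",a[:,:,::-1]);cv2.imwrite("pics/t.png",b[:,:,::-1])
o=manip.get_obs();print(o["clock"],o["ee_pos"],o["tool_rot"],o["opening"])
for n in("scene","top","wrist"):print(manip.camera_model(n))
E
```

```text
0.1 [ 271.10170423 -562.8711809   403.59015413] [-9.18913558e-04  9.74924607e-01  2.22533500e-01 -8.70758828e-05] 85.6828397199917
{'K': array([[462.28833871,   0.        , 324.55442411],
       [  0.        , 462.28833871, 238.91839648],
       [  0.        ,   0.        ,   1.        ]]), 'R': array([[-0.88438107, -0.46676275, -0.00163288],
       [-0.31309826,  0.59581836, -0.73957418],
       [ 0.34617858, -0.65355415, -0.67307308]]), 't': array([382.20259049, 255.91531134, 815.84728801])}
{'K': array([[494.35162359,   0.        , 310.51802379],
       [  0.        , 494.35162359, 238.1105163 ],
       [  0.        ,   0.        ,   1.        ]]), 'R': array([[-0.00912187, -0.99995111, -0.00381704],
       [-0.98685329,  0.00961823, -0.16133221],
       [ 0.16136103,  0.00229521, -0.98689277]]), 't': array([-59.63986462, 484.08158836, 980.90966506])}
{'K': array([[376.04181701,   0.        , 320.2554687 ],
       [  0.        , 376.04181701, 238.91770389],
       [  0.        ,   0.        ,   1.        ]]), 'hand_eye': array([[-8.44585783e-05, -9.52166777e-01, -3.05578829e-01,
         7.73321906e+01],
       [ 9.99999973e-01, -1.47288394e-05, -2.30494582e-04,
         1.40320543e+00],
       [ 2.14968462e-04, -3.05578841e-01,  9.52166753e-01,
         3.11299089e+01],
       [ 0.00000000e+00,  0.00000000e+00,  0.00000000e+00,
         1.00000000e+00]])}
```

View pics/s.png

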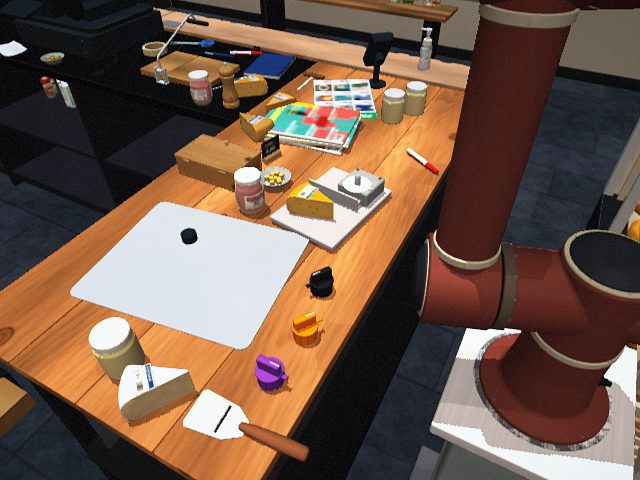

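View pics/t.png

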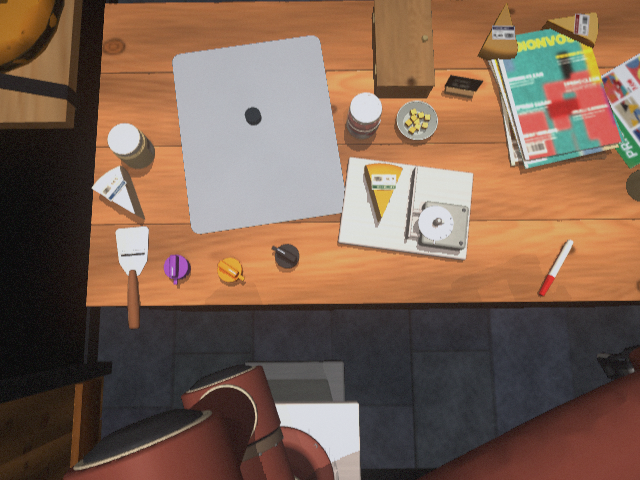

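Knob-like things in the top view: the black knob (287,256), an orange one (231,270), a purple one (177,267) and a small black puck (253,116). I choose the black one at (287,256). The portioner's dial is at about (436,223).

```bash
cat > h.py <<'E'
from workcell import manip
import cv2,numpy as np
from scipy.spatial.transform import Rotation as Ro
def pose():
    o=manip.get_obs();w,x,y,z=o["tool_rot"]
    return o,Ro.from_quat([x,y,z,w]).as_matrix(),np.array(o["ee_pos"])
def cam(name,RT=None):
    m=manip.camera_model(name);K=m["K"]
    if name!="wrist": R,t=m["R"],m["t"]; return K,R.T,-R.T@t
    R,p=RT;H=m["hand_eye"]; return K,R@H[:3,:3],R@H[:3,3]+p
def ray(c,u,v,z):
    K,R,C=c;d=R@np.linalg.solve(K,[u,v,1.]);return C+d*(z-C[2])/d[2]
def proj(c,X):
    K,R,C=c;p=K@(R.T@(np.array(X,float)-C));return p[:2]/p[2]
E
python3 - <<'E'
from h import *
c=cam("top")
for n,u,v,z in[("knob disc",287,256,33),("knob nose",274,249,28),("dial",436,223,63),("shaft",437,222,89),("board corners",348,158,15),("b",474,173,15),("b",465,260,15),("b",339,243,15),("purple",177,267,33),("orange",231,270,33)]:print(n,ray(c,u,v,z).round(1))
i=cv2.imread("pics/t.png");s=cv2.imread("pics/s.png")
A=cv2.resize(i[225:295,250:330],(400,350),interpolation=2);B=cv2.resize(i[190:260,400:480],(400,350),interpolation=2)
C=cv2.resize(s[255:305,285:355],(400,285),interpolation=2);D=cv2.resize(s[160:210,325:395],(400,285),interpolation=2)
o=np.vstack([np.hstack([A,B]),np.hstack([C,D])]);print(o.shape);cv2.imwrite("pics/c.png",o[:600])
E
```

```text
knob disc [447.6 -15.3  33. ]
knob nose [463.1  12.   28. ]
dial [ 508.1 -318.4   63. ]
shaft [ 505.1 -313.8   89. ]
board corners [ 662.8 -147.1   15. ]
b [ 626.3 -418.    15. ]
b [ 437.8 -387.4   15. ]
b [ 476.4 -124.1   15. ]
purple [426.9 211.2  33. ]
orange [419.7  99.9  33. ]
(635, 800, 3)
```

View pics/c.png

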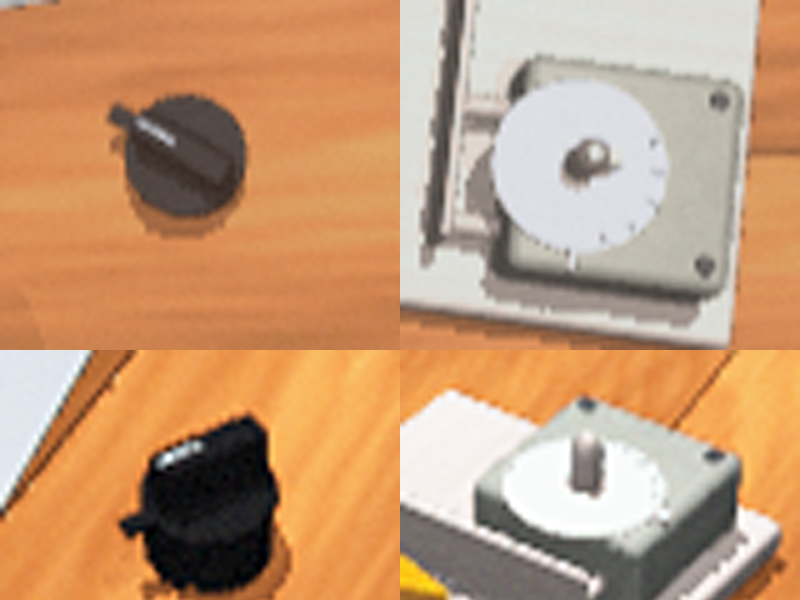

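The crop shows the black knob: disc at top px (287,256), nose at (273.6,247.6), about 60° in world. The dial is at (436,223), the mark at (434,242), and the key seems to point right. I'll gripping with tool x opposite the nose so joint 6 has room to turn. The first move goes over the dial, which is on the way.

>>> arm_command(
  targets=[
    {"x":32,"y":-12,"z":6,"spin":-0.12,"jaw":1},
    {"x":64,"y":-24,"z":12,"spin":-0.24,"jaw":1},
    {"x":96,"y":-36,"z":18,"spin":-0.36,"jaw":1},
    {"x":128,"y":-48,"z":24,"spin":-0.48,"jaw":1},
    {"x":160,"y":-59,"z":30,"spin":-0.6,"jaw":1},
  ],
)

```text
clock: 0.52
ee_pos: [390.4, -439.1, 373.8]
tool_rot: [-0.0, 0.864, 0.503, 0.0]
contact_force: [0.6, -0.8, 0.2]
opening: 85.1
gripper_force: 0.0
```

```bash
cat > go.py <<'E'
# shift in tool axes and spin to world x y z and tool-x yaw
import sys
from h import *
def go(x,y,z,yaw):
    o,R,p=pose();d=R.T@(np.array([x,y,z])-p);y0=np.arctan2(R[1,0],R[0,0])
    print("t",o["clock"],"at",p.round(1),"yaw",y0.round(4),"q6",o["q"][5].round(2),"F",np.round(o["contact_force"],1),"\nshift",d.round(1),"spin",-((yaw-y0+np.pi)%(2*np.pi)-np.pi).round(4))
if __name__=="__main__":go(*map(float,sys.argv[1:]))
E
python3 go.py 508 -318 335 1.5
```

```text
t 0.5167 at [ 390.4 -439.1  373.8] yaw 1.0542 q6 -0.45 F [ 0.6 -0.8  0.2] 
shift [163.4  42.5  38.8] spin -0.4458
```

>>> arm_command(
  targets=[
    {"x":36,"y":10,"z":9,"spin":-0.11,"jaw":1},
    {"x":72,"y":20,"z":18,"spin":-0.22,"jaw":1},
    {"x":108,"y":30,"z":27,"spin":-0.33,"jaw":1},
    {"x":144,"y":38,"z":35,"spin":-0.44,"jaw":1},
    {"x":163,"y":42,"z":38,"spin":-0.45,"jaw":1},
  ],
)

```text
clock: 0.93
ee_pos: [508.9, -317.0, 334.5]
tool_rot: [-0.002, 0.73, 0.684, 0.0]
contact_force: [0.5, 1.1, 0.1]
opening: 85.0
gripper_force: 0.0
```

```bash
python3 - <<'E'
from h import *
o,R,p=pose();i=manip.get_image("wrist");cv2.imwrite("pics/w1.png",i[:,:,::-1])
np.savez("w1.npz",R=R,p=p);c=cam("wrist",(R,p));print(p,o["dq"].round(3))
for z in(63,89):print(proj(c,[508,-318,z]))
E
python3 go.py 447 -15 335 4.19
```

```text
[ 508.91366924 -316.99180807  334.54619511] [ 0.358  0.109 -0.063 -0.031 -0.052  0.343]
[319.99075612 240.77634727]
[319.86735267 253.94894064]
t 0.9833 at [ 509.9 -315.7  334.3] yaw 1.5047 q6 -0.61 F [-1.   2.1  0.3] 
shift [295.8 -82.6   0.7] spin -2.6853
```

View pics/w1.png

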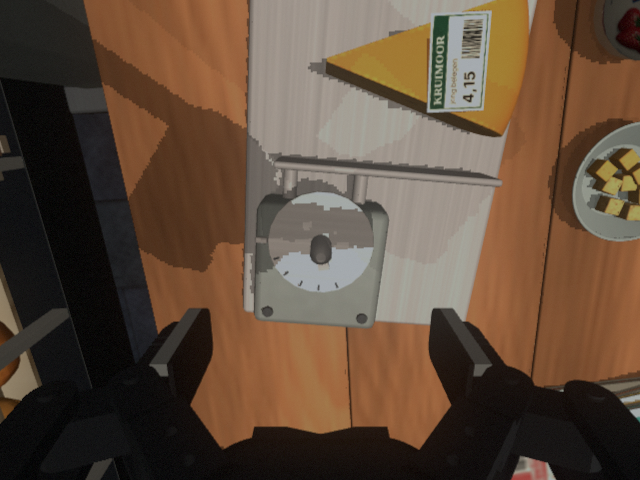

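Wrist view: dial centre at (320,241), as predicted for (508,-318), with the mark on the left at (261,240). The key is unclear, so I'll crop.

```bash
python3 - <<'E'
from h import *
i=cv2.imread("pics/w1.png")[180:305,245:400]
i=cv2.convertScaleAbs(i,alpha=1.4,beta=10)
cv2.imwrite("pics/c2.png",cv2.resize(i,None,fx=4.8,fy=4.8,interpolation=2))
d=np.load("w1.npz");c=cam("wrist",(d["R"],d["p"]))
m=ray(c,261,240,63);print("mark",m, "dir",np.arctan2(m[1]+318,m[0]-508))
for z in(63,75,89):print(z,(proj(c,[508,-318,z])-[245,180])*4.8)
E
```

```text
mark [ 468.46231371 -314.88224436   63.        ] dir 3.0629002034102433
63 [359.95562937 291.72646691]
75 [359.6973529  319.29596435]
89 [359.36329284 354.95491509]
```

View pics/c2.png

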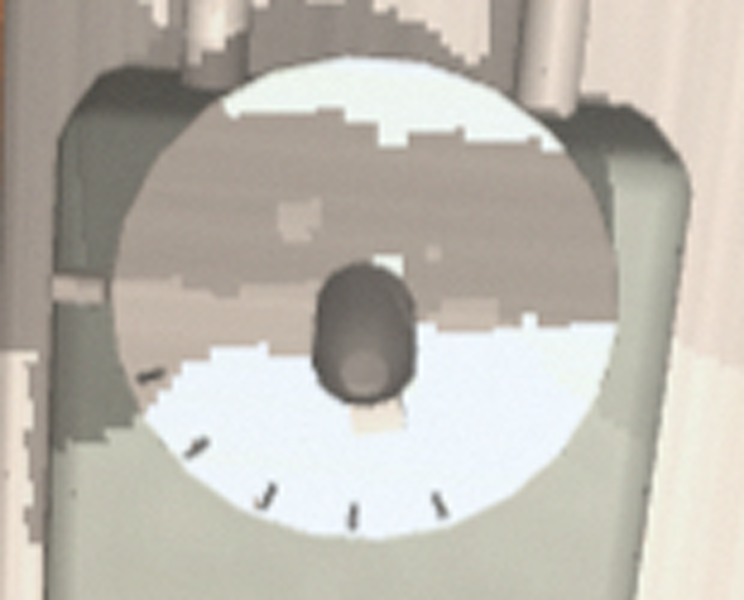

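The key shows as a light block below the shaft, its end edge at crop (378,432) at z=75. That is about the expected 14 mm reach.

```bash
python3 - <<'E'
from h import *
d=np.load("w1.npz");c=cam("wrist",(d["R"],d["p"]))
f=lambda a,b,z:ray(c,245+a/4.8,180+b/4.8,z)
# disc rim -> centre
for a,b in((113,290),(618,310),(367,57),(375,540)):print(f(a,b,63).round(1))
k=f(378,431,75);print("key",k,np.hypot(k[0]-508,k[1]+318),np.arctan2(k[1]+318,k[0]-508))
print("mark",f(52,290,63),f(104,290,63)); print("tip",f(362,370,89))
E
```

```text
[ 473.5 -315.5   63. ]
[ 544. -323.   63.]
[ 511.1 -285.    63. ]
[ 507.7 -356.3   63. ]
key [ 509.43337618 -334.2223037    75.        ] 16.285505966324845 -1.4826668376578926
mark [ 464.96039124 -314.94964641   63.        ] [ 472.23307832 -315.42205962   63.        ]
tip [ 508.20000575 -320.04298262   89.        ]
```

>>> arm_command(
  targets=[
    {"x":36,"y":-10,"z":0,"spin":-0.12,"jaw":1},
    {"x":72,"y":-20,"z":0,"spin":-0.24,"jaw":1},
    {"x":108,"y":-30,"z":0,"spin":-0.36,"jaw":1},
    {"x":144,"y":-40,"z":0,"spin":-0.48,"jaw":1},
    {"x":180,"y":-50,"z":0,"spin":-0.6,"jaw":1},
  ],
)

```text
clock: 1.4
ee_pos: [469.6, -135.8, 336.3]
tool_rot: [-0.0, 0.496, 0.868, -0.0]
contact_force: [0.8, 0.7, -0.4]
opening: 85.2
gripper_force: 0.0
```

```bash
python3 go.py 447 -15 300 4.19
```

```text
t 1.4 at [ 469.6 -135.8  336.3] yaw 2.1036 q6 -0.97 F [ 0.8  0.7 -0.4] 
shift [115.5  41.9  36.3] spin -2.0864
```

>>> arm_command(
  targets=[
    {"x":25,"y":9,"z":0,"spin":-0.12,"jaw":1},
    {"x":50,"y":18,"z":0,"spin":-0.24,"jaw":1},
    {"x":75,"y":27,"z":0,"spin":-0.36,"jaw":1},
    {"x":100,"y":36,"z":0,"spin":-0.48,"jaw":1},
    {"x":115,"y":42,"z":0,"spin":-0.6,"jaw":1},
  ],
)

```text
clock: 1.82
ee_pos: [447.9, -14.9, 336.3]
tool_rot: [-0.0, 0.216, 0.976, 0.0]
contact_force: [0.1, -0.3, 0.5]
opening: 85.3
gripper_force: 0.0
```

>>> arm_command(
  targets=[
    {"spin":-0.12,"x":0,"y":0,"z":0,"jaw":1},
    {"x":0,"y":0,"z":0,"spin":-0.24,"jaw":1},
    {"x":0,"y":0,"z":0,"spin":-0.36,"jaw":1},
    {"x":0,"y":0,"z":0,"spin":-0.48,"jaw":1},
    {"x":0,"y":0,"z":0,"spin":-0.6,"jaw":1},
  ],
)

```text
clock: 2.23
ee_pos: [448.6, -16.7, 336.4]
tool_rot: [-0.0, -0.081, 0.997, -0.0]
contact_force: [0.9, -0.6, 0.5]
opening: 85.5
gripper_force: 0.0
```

>>> arm_command(
  targets=[
    {"spin":-0.12,"x":0,"y":0,"z":10,"jaw":1},
    {"x":0,"y":0,"z":20,"spin":-0.24,"jaw":1},
    {"x":0,"y":0,"z":30,"spin":-0.36,"jaw":1},
    {"x":0,"y":0,"z":36,"spin":-0.48,"jaw":1},
    {"x":0,"y":0,"z":36,"spin":-0.6,"jaw":1},
  ],
)

```text
clock: 2.65
ee_pos: [448.0, -16.7, 298.6]
tool_rot: [-0.002, -0.372, 0.928, 0.001]
contact_force: [0.6, 0.5, -0.6]
opening: 85.4
gripper_force: 0.0
```

>>> arm_command(
  targets=[
    {"spin":-0.12,"x":0,"y":0,"z":0,"jaw":1},
    {"x":0,"y":0,"z":0,"spin":-0.24,"jaw":1},
    {"x":0,"y":0,"z":0,"spin":-0.29,"jaw":1},
    {"x":0,"y":0,"z":0,"spin":-0.29,"jaw":1},
    {"x":0,"y":0,"z":0,"spin":-0.29,"jaw":1},
  ],
)

```text
clock: 3.07
ee_pos: [448.7, -16.8, 300.5]
tool_rot: [-0.0, -0.499, 0.867, 0.0]
contact_force: [-0.9, -0.6, -0.4]
opening: 85.6
gripper_force: 0.0
```

```bash
python3 go.py 447 -15 300 4.19; python3 - <<'E'
from h import *
o,R,p=pose();i=manip.get_image("wrist");cv2.imwrite("pics/w2.png",i[:,:,::-1])
np.savez("w2.npz",R=R,p=p);c=cam("wrist",(R,p))
for z in(0,33,57):print(proj(c,[447,-15,z]))
E
```

```text
t 3.0667 at [448.7 -16.8 300.5] yaw -2.0964 q6 -2.82 F [-0.9 -0.6 -0.4] 
shift [-0.7  2.3  0.5] spin -0.0032
[323.98484194 231.44513585]
[324.48938917 245.6681858 ]
[324.94416885 258.48830188]
```

View pics/w2.png

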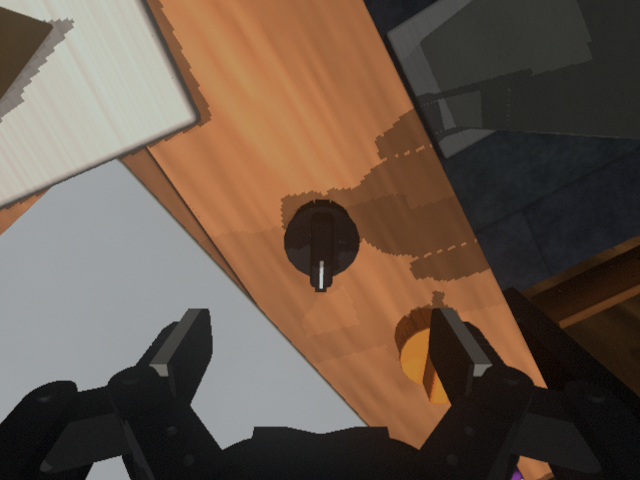

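The knob sits centred at (321.5,239), with its bar upright in the image at x≈321 and the nose at (320,290), so the yaw is right. The orange knob is about 90 mm away and clear of the fingers.

```bash
python3 - <<'E'
from h import *
d=np.load("w2.npz");c=cam("wrist",(d["R"],d["p"]))
a=ray(c,321.5,239,33);e=ray(c,320.5,262,57);f=ray(c,320.5,290,57);n=ray(c,322.5,200,57);print(a,e,f,n,np.arctan2(*(f-n)[[1,0]]))
for u,v in((285,239),(358.5,239),(321.5,277),(321.5,201)):print(ray(c,u,v,33))
import go;go.go(a[0],a[1],210,np.arctan2(*(n-f)[[1,0]]))
E
```

```text
[446.38771966 -20.01935429  33.        ] [450.45571521 -14.38325325  57.        ] [459.78294858   1.70155581  57.        ] [430.3421675  -46.78067208  57.        ] 1.0250637714106177
[467.22274759 -32.11295227  33.        ]
[425.26422484  -7.75831701  33.        ]
[460.02349757   3.53955492  33.        ]
[433.60703996 -42.10088679  33.        ]
t 3.1167 at [448.7 -16.7 300.5] yaw -2.0962 q6 -2.82 F [0.1 0.5 0.1] 
shift [ 4.   0.3 90.5] spin 0.0204
```

>>> arm_command(
  targets=[
    {"x":2,"y":0,"z":30,"spin":0.02,"jaw":0.7},
    {"x":4,"y":0,"z":60,"spin":0.02,"jaw":0.6},
    {"x":4,"y":0,"z":80,"spin":0.02,"jaw":0.5},
    {"x":4,"y":0,"z":90,"spin":0.02,"jaw":0.5},
    {"x":4,"y":0,"z":90,"spin":0.02,"jaw":0.5},
  ],
)

```text
clock: 3.53
ee_pos: [445.5, -19.8, 208.1]
tool_rot: [-0.002, -0.491, 0.871, 0.002]
contact_force: [-0.1, -0.1, 1.0]
opening: 43.0
gripper_force: 0.0
```

>>> arm_command(
  targets=[
    {"x":0,"y":0,"z":0,"spin":0,"jaw":0.2},
    {"x":0,"y":0,"z":0,"spin":0,"jaw":0},
    {"x":0,"y":0,"z":0,"spin":0,"jaw":0},
    {"x":0,"y":0,"z":0,"spin":0,"jaw":0},
    {"x":0,"y":0,"z":0,"spin":0,"jaw":0},
  ],
)

```text
clock: 3.95
ee_pos: [447.6, -20.1, 212.3]
tool_rot: [0.001, -0.491, 0.871, -0.001]
contact_force: [-0.4, -0.4, 4.1]
opening: 12.5
gripper_force: 61.8
```

>>> arm_command(
  targets=[
    {"x":0,"y":0,"z":0,"spin":0,"jaw":0},
    {"x":0,"y":0,"z":0,"spin":0,"jaw":0},
    {"x":0,"y":0,"z":0,"spin":0,"jaw":0},
    {"x":0,"y":0,"z":0,"spin":0,"jaw":0},
    {"x":0,"y":0,"z":0,"spin":0,"jaw":0},
  ],
)

```text
clock: 4.37
ee_pos: [447.7, -20.1, 212.3]
tool_rot: [0.001, -0.491, 0.871, -0.001]
contact_force: [-0.7, -0.2, 6.5]
opening: 12.4
gripper_force: 62.1
```

>>> arm_command(
  targets=[
    {"x":0,"y":0,"z":-15,"spin":0,"jaw":0},
    {"x":0,"y":0,"z":-45,"spin":0,"jaw":0},
    {"x":0,"y":0,"z":-80,"spin":0,"jaw":0},
    {"x":0,"y":0,"z":-110,"spin":0.05,"jaw":0},
    {"x":0,"y":0,"z":-130,"spin":0.15,"jaw":0},
  ],
)

```text
clock: 4.78
ee_pos: [447.1, -20.0, 344.0]
tool_rot: [0.002, -0.423, 0.906, -0.001]
contact_force: [0.5, -1.1, -0.9]
opening: 12.4
gripper_force: 61.2
```

```bash
python3 - <<'E'
from h import *
o,R,p=pose();i=manip.get_image("wrist");cv2.imwrite("pics/w3.png",i[200:480,160:480,::-1].repeat(2,0).repeat(2,1))
np.savez("w3.npz",R=R,p=p);c=cam("wrist",(R,p))
for z in(179,155):print(z,proj(c,p+R@[0,0,z]))
E
python3 go.py 508.5 -320 340 1.62
```

```text
179 [322.26510102 308.73894386]
155 [322.60680248 339.32204159]
t 4.8333 at [448.2 -20.2 347.8] yaw -2.2721 q6 -2.65 F [2.5 0.2 2. ] 
shift [ 190.1 -239.5    9. ] spin 2.391
```

View pics/w3.png

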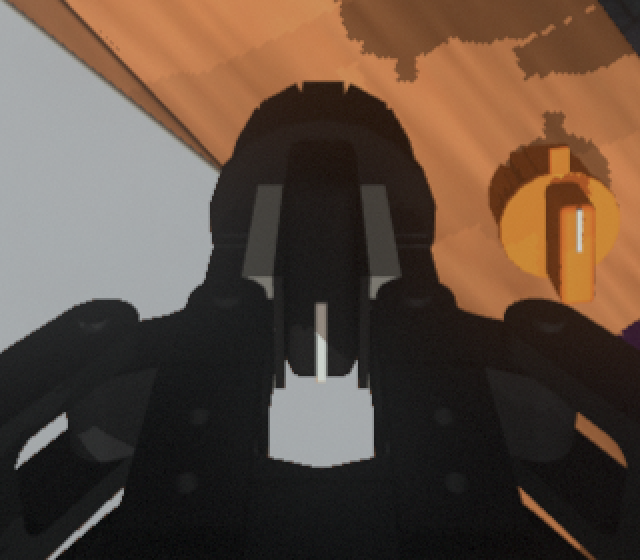

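The knob is held square between the pads: disc rim at crop columns 210 to 436, far rim at y≈122, bar end at y≈377.

```bash
python3 - <<'E'
from h import *
c=cam("wrist",(np.eye(3),np.zeros(3)))
print("far rim x",ray(c,321.5,261,179)," bar end",ray(c,320.5,388.5,155))
print(ray(c,160+105,200+107,179),ray(c,160+218,307,179))
E
```

```text
far rim x [ 22.43213201  -0.35668731 179.        ]  bar end [-22.38879847  -0.79438016 155.        ]
[  0.85719711 -25.10261504 179.        ] [  0.84520984  24.43166705 179.        ]
```

>>> arm_command(
  targets=[
    {"x":12,"y":-20,"z":2,"spin":0.12,"jaw":0},
    {"x":30,"y":-45,"z":4,"spin":0.24,"jaw":0},
    {"x":50,"y":-70,"z":4,"spin":0.36,"jaw":0},
    {"x":70,"y":-95,"z":4,"spin":0.48,"jaw":0},
    {"x":90,"y":-115,"z":4,"spin":0.6,"jaw":0},
  ],
)

```text
clock: 5.25
ee_pos: [477.8, -164.2, 335.6]
tool_rot: [-0.0, -0.136, 0.991, 0.0]
contact_force: [0.8, -0.3, -0.7]
opening: 12.5
gripper_force: 61.2
```

```bash
python3 go.py 508.5 -320 340 1.62
```

```text
t 5.25 at [ 477.8 -164.2  335.6] yaw -2.8691 q6 -2.32 F [ 0.8 -0.3 -0.7] 
shift [  12.3 -158.3   -4.4] spin 1.794
```

>>> arm_command(
  targets=[
    {"x":3,"y":-32,"z":-2,"spin":0.12,"jaw":0},
    {"x":6,"y":-64,"z":-4,"spin":0.24,"jaw":0},
    {"x":9,"y":-96,"z":-4,"spin":0.36,"jaw":0},
    {"x":11,"y":-128,"z":-4,"spin":0.48,"jaw":0},
    {"x":12,"y":-158,"z":-4,"spin":0.6,"jaw":0},
  ],
)

```text
clock: 5.67
ee_pos: [509.1, -319.7, 339.3]
tool_rot: [-0.001, 0.163, 0.987, 0.0]
contact_force: [0.9, 1.1, -0.4]
opening: 12.4
gripper_force: 61.1
```

>>> arm_command(
  targets=[
    {"x":0,"y":0,"z":0,"spin":0.12,"jaw":0},
    {"x":0,"y":0,"z":0,"spin":0.24,"jaw":0},
    {"x":0,"y":0,"z":0,"spin":0.36,"jaw":0},
    {"x":0,"y":0,"z":0,"spin":0.48,"jaw":0},
    {"x":0,"y":0,"z":0,"spin":0.6,"jaw":0},
  ],
)

```text
clock: 6.08
ee_pos: [509.1, -317.9, 339.1]
tool_rot: [-0.001, 0.447, 0.894, 0.0]
contact_force: [-0.4, 0.6, -1.4]
opening: 12.4
gripper_force: 61.1
```

>>> arm_command(
  targets=[
    {"x":0,"y":0,"z":0,"spin":0.12,"jaw":0},
    {"x":0,"y":0,"z":0,"spin":0.24,"jaw":0},
    {"x":0,"y":0,"z":0,"spin":0.36,"jaw":0},
    {"x":0,"y":0,"z":0,"spin":0.48,"jaw":0},
    {"x":0,"y":0,"z":0,"spin":0.54,"jaw":0},
  ],
)

```text
clock: 6.5
ee_pos: [509.2, -317.8, 339.2]
tool_rot: [-0.001, 0.669, 0.743, -0.0]
contact_force: [0.4, 0.2, -0.2]
opening: 13.0
gripper_force: 61.1
```

```bash
python3 go.py 508.5 -320 312 1.62;python3 - <<'E'
from h import *
o,R,p=pose();i=manip.get_image("wrist");j=manip.get_image("scene");t=manip.get_image("top")
A=i[180:480,160:480,::-1];B=cv2.resize(np.ascontiguousarray(j[110:220,310:410,::-1]),(270,300),interpolation=2);C=cv2.resize(np.ascontiguousarray(t[180:270,395:485,::-1]),(300,300),interpolation=2)
cv2.imwrite("pics/w4.png",np.hstack([cv2.resize(A,(300,300)),B[:,:200],C]))
E
```

```text
t 6.5 at [ 509.2 -317.8  339.2] yaw 1.6749 q6 -0.79 F [ 0.4  0.2 -0.2] 
shift [-2.2 -0.8 27.2] spin 0.0549
```

View pics/w4.png

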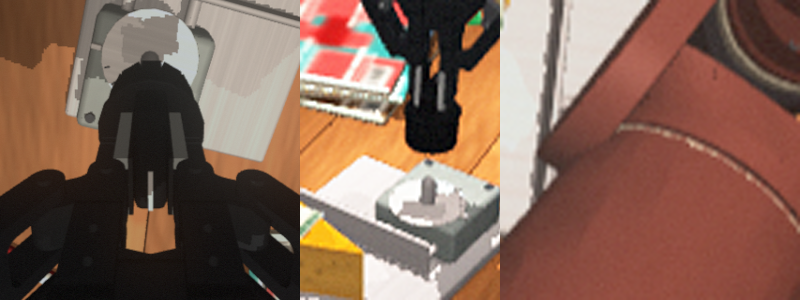

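The scene crop shows the held knob above the shaft. Descending gently.

>>> arm_command(
  targets=[
    {"x":-1,"y":-0.5,"z":10,"spin":0.05,"jaw":0},
    {"x":-1.7,"y":-0.5,"z":25,"spin":0.05,"jaw":0},
    {"x":-1.7,"y":-0.5,"z":35,"spin":0.05,"jaw":0},
    {"x":-1.7,"y":-0.5,"z":36,"spin":0.05,"jaw":0},
    {"x":-1.7,"y":-0.5,"z":36,"spin":0.05,"jaw":0},
  ],
)

```text
clock: 7.07
ee_pos: [508.8, -319.4, 303.2]
tool_rot: [-0.001, 0.686, 0.728, -0.0]
contact_force: [0.3, -0.3, -0.3]
opening: 12.5
gripper_force: 61.1
```

>>> arm_command(
  targets=[
    {"x":0,"y":0,"z":1.5,"spin":0,"jaw":0},
    {"x":0,"y":0,"z":3,"spin":0,"jaw":0},
    {"x":0,"y":0,"z":4.5,"spin":0,"jaw":0},
    {"x":0,"y":0,"z":6,"spin":0,"jaw":0},
    {"x":0,"y":0,"z":6,"spin":0,"jaw":0},
  ],
)

```text
clock: 7.48
ee_pos: [509.2, -319.5, 299.0]
tool_rot: [-0.0, 0.686, 0.727, 0.0]
contact_force: [-0.8, 0.8, -0.4]
opening: 12.3
gripper_force: 61.4
```

>>> arm_command(
  targets=[
    {"x":0,"y":0,"z":1.5,"spin":0,"jaw":0},
    {"x":0,"y":0,"z":3,"spin":0,"jaw":0},
    {"x":0,"y":0,"z":4.5,"spin":0,"jaw":0},
    {"x":0,"y":0,"z":5,"spin":0,"jaw":0},
    {"x":0,"y":0,"z":5,"spin":0,"jaw":0},
  ],
)

```text
clock: 7.9
ee_pos: [509.3, -318.9, 295.7]
tool_rot: [-0.001, 0.686, 0.727, 0.001]
contact_force: [-4.6, 7.7, 10.6]
opening: 12.3
gripper_force: 62.7
```

Contact with the cone: the side force says the shaft lies toward −x, +y. I'll shift that way.

>>> arm_command(
  targets=[
    {"x":0,"y":0,"z":-2,"spin":0,"jaw":0},
    {"x":0.7,"y":-0.4,"z":-2,"spin":0,"jaw":0},
    {"x":1.5,"y":-0.8,"z":-1,"spin":0,"jaw":0},
    {"x":1.5,"y":-0.8,"z":0,"spin":0,"jaw":0},
    {"x":1.5,"y":-0.8,"z":0.5,"spin":0,"jaw":0},
  ],
)

```text
clock: 8.32
ee_pos: [508.3, -317.5, 293.4]
tool_rot: [-0.001, 0.686, 0.727, 0.001]
contact_force: [-0.5, 5.4, 1.7]
opening: 12.4
gripper_force: 61.5
```

>>> arm_command(
  targets=[
    {"x":0.6,"y":0,"z":0,"spin":0,"jaw":0},
    {"x":0.8,"y":0,"z":1,"spin":0,"jaw":0},
    {"x":0.8,"y":0,"z":2,"spin":0,"jaw":0},
    {"x":0.8,"y":0,"z":3,"spin":0,"jaw":0},
    {"x":0.8,"y":0,"z":3.5,"spin":0,"jaw":0},
  ],
)

```text
clock: 8.73
ee_pos: [508.1, -317.1, 289.2]
tool_rot: [-0.001, 0.686, 0.727, 0.0]
contact_force: [-1.5, 5.5, 1.4]
opening: 12.6
gripper_force: 61.5
```

>>> arm_command(
  targets=[
    {"x":0.4,"y":0,"z":0,"spin":0,"jaw":0},
    {"x":0.8,"y":-0.2,"z":1,"spin":0,"jaw":0},
    {"x":0.8,"y":-0.2,"z":2,"spin":0,"jaw":0},
    {"x":0.8,"y":-0.2,"z":2.5,"spin":0,"jaw":0},
    {"x":0.8,"y":-0.2,"z":3,"spin":0,"jaw":0},
  ],
)

```text
clock: 9.15
ee_pos: [507.9, -316.7, 286.6]
tool_rot: [-0.0, 0.686, 0.727, 0.0]
contact_force: [-0.4, 3.8, 1.1]
opening: 12.4
gripper_force: 61.5
```

>>> arm_command(
  targets=[
    {"x":0.5,"y":0,"z":0.5,"spin":0,"jaw":0},
    {"x":0.5,"y":0,"z":1,"spin":0,"jaw":0},
    {"x":0.5,"y":0,"z":1.5,"spin":0,"jaw":0},
    {"x":0.5,"y":0,"z":2,"spin":0,"jaw":0},
    {"x":0.5,"y":0,"z":2,"spin":0,"jaw":0},
  ],
)

```text
clock: 9.57
ee_pos: [507.8, -316.3, 284.4]
tool_rot: [0.0, 0.686, 0.727, -0.0]
contact_force: [0.3, 3.5, -0.9]
opening: 12.9
gripper_force: 61.2
```

>>> arm_command(
  targets=[
    {"x":0.4,"y":0,"z":0.7,"spin":0,"jaw":0},
    {"x":0.4,"y":0,"z":1.4,"spin":0,"jaw":0},
    {"x":0.4,"y":0,"z":2.1,"spin":0,"jaw":0},
    {"x":0.4,"y":0,"z":2.8,"spin":0,"jaw":0},
    {"x":0.4,"y":0,"z":3,"spin":0,"jaw":0},
  ],
)

```text
clock: 9.98
ee_pos: [507.8, -316.0, 281.6]
tool_rot: [0.0, 0.686, 0.727, -0.0]
contact_force: [0.2, 1.5, -1.1]
opening: 12.5
gripper_force: 61.1
```

```bash
python3 -c "
from h import *
o,R,p=pose();print(p,o['contact_force'],o['wrist_torque'],np.arctan2(R[1,0],R[0,0]))"
```

```text
[ 507.83790226 -315.97084781  281.58321429] [ 0.21818039  1.52705792 -1.07239362] [ 0.10720805  0.0404883  -0.04608957] 1.628754556624729
```

It is past key height (75) with no resistance, so the keyway is over the key. Continuing down to the plate.

>>> arm_command(
  targets=[
    {"x":0,"y":0,"z":0.8,"spin":0,"jaw":0},
    {"x":0,"y":0,"z":1.6,"spin":0,"jaw":0},
    {"x":0,"y":0,"z":2.4,"spin":0,"jaw":0},
    {"x":0,"y":0,"z":3.2,"spin":0,"jaw":0},
    {"x":0,"y":0,"z":3.5,"spin":0,"jaw":0},
  ],
)

```text
clock: 10.4
ee_pos: [507.8, -315.9, 278.1]
tool_rot: [0.0, 0.686, 0.727, -0.0]
contact_force: [0.4, -0.3, -0.3]
opening: 12.7
gripper_force: 61.1
```

>>> arm_command(
  targets=[
    {"x":0,"y":0,"z":0.7,"spin":0,"jaw":0},
    {"x":0,"y":0,"z":1.4,"spin":0,"jaw":0},
    {"x":0,"y":0,"z":2.1,"spin":0,"jaw":0},
    {"x":0,"y":0,"z":2.8,"spin":0,"jaw":0},
    {"x":0,"y":0,"z":3,"spin":0,"jaw":0},
  ],
)

```text
clock: 10.82
ee_pos: [507.9, -315.8, 275.4]
tool_rot: [0.0, 0.686, 0.727, -0.0]
contact_force: [0.0, 0.9, 1.0]
opening: 12.4
gripper_force: 61.3
```

>>> arm_command(
  targets=[
    {"x":0,"y":0,"z":0.5,"spin":0,"jaw":0},
    {"x":0,"y":0,"z":1,"spin":0,"jaw":0},
    {"x":0,"y":0,"z":1,"spin":0,"jaw":0},
    {"x":0,"y":0,"z":1,"spin":0,"jaw":0},
    {"x":0,"y":0,"z":1,"spin":0,"jaw":0},
  ],
)

```text
clock: 11.23
ee_pos: [508.1, -315.8, 275.3]
tool_rot: [0.0, 0.686, 0.727, -0.0]
contact_force: [-1.8, 1.7, 5.1]
opening: 12.6
gripper_force: 61.9
```

Home: z stops at 275.3 with 5 N up, 12 mm below key height. Now turning clockwise towards the mark while watching side forces.

>>> arm_command(
  targets=[
    {"x":0,"y":0,"z":-0.5,"spin":0.06,"jaw":0},
    {"x":0,"y":0,"z":-0.5,"spin":0.12,"jaw":0},
    {"x":0,"y":0,"z":-0.5,"spin":0.18,"jaw":0},
    {"x":0,"y":0,"z":-0.5,"spin":0.24,"jaw":0},
    {"x":0,"y":0,"z":-0.5,"spin":0.3,"jaw":0},
  ],
)

```text
clock: 11.65
ee_pos: [508.6, -315.9, 275.5]
tool_rot: [0.002, 0.788, 0.616, 0.001]
contact_force: [2.8, 0.6, 0.2]
opening: 12.1
gripper_force: 61.4
```

>>> arm_command(
  targets=[
    {"x":0,"y":0,"z":0,"spin":0.06,"jaw":0},
    {"x":0,"y":0,"z":0,"spin":0.12,"jaw":0},
    {"x":0,"y":0,"z":0,"spin":0.18,"jaw":0},
    {"x":0,"y":0,"z":0,"spin":0.24,"jaw":0},
    {"x":0,"y":0,"z":0,"spin":0.3,"jaw":0},
  ],
)

```text
clock: 12.07
ee_pos: [508.9, -316.0, 275.5]
tool_rot: [0.002, 0.871, 0.491, 0.002]
contact_force: [5.2, -0.9, -1.6]
opening: 12.5
gripper_force: 61.2
```

>>> arm_command(
  targets=[
    {"x":0.2,"y":0.4,"z":0,"spin":0.06,"jaw":0},
    {"x":0.4,"y":0.7,"z":0,"spin":0.12,"jaw":0},
    {"x":0.6,"y":0.9,"z":0,"spin":0.18,"jaw":0},
    {"x":0.6,"y":0.9,"z":0,"spin":0.24,"jaw":0},
    {"x":0.6,"y":0.9,"z":0,"spin":0.3,"jaw":0},
  ],
)

```text
clock: 12.48
ee_pos: [509.8, -316.3, 275.5]
tool_rot: [0.002, 0.935, 0.355, 0.001]
contact_force: [4.0, -3.1, -1.4]
opening: 12.3
gripper_force: 61.2
```

>>> arm_command(
  targets=[
    {"x":0,"y":0,"z":0,"spin":0.06,"jaw":0},
    {"x":0,"y":0,"z":0,"spin":0.12,"jaw":0},
    {"x":0,"y":0,"z":0,"spin":0.18,"jaw":0},
    {"x":0,"y":0,"z":0,"spin":0.24,"jaw":0},
    {"x":0,"y":0,"z":0,"spin":0.3,"jaw":0},
  ],
)

```text
clock: 12.9
ee_pos: [509.9, -316.7, 275.6]
tool_rot: [0.003, 0.977, 0.211, 0.002]
contact_force: [3.4, -4.3, -2.3]
opening: 12.9
gripper_force: 61.1
```

>>> arm_command(
  targets=[
    {"x":0,"y":0.5,"z":0,"spin":0.06,"jaw":0},
    {"x":0.2,"y":1,"z":0,"spin":0.12,"jaw":0},
    {"x":0.2,"y":1.3,"z":0,"spin":0.18,"jaw":0},
    {"x":0.2,"y":1.3,"z":0,"spin":0.24,"jaw":0},
    {"x":0.2,"y":1.3,"z":0,"spin":0.3,"jaw":0},
  ],
)

```text
clock: 13.32
ee_pos: [510.4, -317.7, 275.6]
tool_rot: [0.002, 0.998, 0.063, 0.002]
contact_force: [3.4, -2.9, -1.0]
opening: 12.7
gripper_force: 61.2
```

>>> arm_command(
  targets=[
    {"x":0,"y":0.2,"z":0,"spin":0.06,"jaw":0},
    {"x":0,"y":0.4,"z":0,"spin":0.12,"jaw":0},
    {"x":0,"y":0.4,"z":0,"spin":0.18,"jaw":0},
    {"x":0,"y":0.4,"z":0,"spin":0.25,"jaw":0},
    {"x":0,"y":0.4,"z":0,"spin":0.25,"jaw":0},
  ],
)

```text
clock: 13.73
ee_pos: [510.3, -318.3, 275.6]
tool_rot: [0.002, 0.998, -0.061, 0.002]
contact_force: [2.4, -4.5, -0.6]
opening: 12.4
gripper_force: 61.2
```

```bash
python3 -c "
from h import *
o,R,p=pose();print(p,o['contact_force'],o['wrist_torque'],np.arctan2(R[1,0],R[0,0]),o['q'][5])
c=cam('top');m=ray(c,434.4,242.4,63);a=ray(c,436,223.4,63);print(m,a,np.arctan2(*(m-a)[[1,0]]))"
```

```text
[ 510.30826503 -318.26294693  275.60296203] [ 2.4436288 -4.4707208 -0.6069504] [-0.89186048 -0.48577011  0.04260178] -0.12249265706686341 1.0125837412834122
[ 468.44258639 -313.16103314   63.        ] [ 507.27805237 -318.31903958   63.        ] 3.0095485622922946
```

>>> arm_command(
  targets=[
    {"x":0,"y":0.4,"z":0.5,"spin":0.0,"jaw":0},
    {"x":0,"y":0.6,"z":0.8,"spin":0,"jaw":0},
    {"x":0,"y":0.6,"z":0.8,"spin":0,"jaw":0.2},
    {"x":0,"y":0.6,"z":0.8,"spin":0,"jaw":0.5},
    {"x":0,"y":0.6,"z":0.8,"spin":0,"jaw":0.5},
  ],
)

```text
clock: 14.15
ee_pos: [509.2, -317.2, 272.8]
tool_rot: [-0.001, 0.998, -0.06, -0.001]
contact_force: [0.1, 0.1, -0.1]
opening: 40.3
gripper_force: 0.0
```

>>> arm_command(
  targets=[
    {"x":0,"y":0,"z":0,"spin":0,"jaw":0.5},
    {"x":0,"y":0,"z":0,"spin":0,"jaw":0.5},
    {"x":0,"y":0,"z":-10,"spin":0,"jaw":0.6},
    {"x":0,"y":0,"z":-40,"spin":0,"jaw":0.8},
    {"x":0,"y":0,"z":-80,"spin":0,"jaw":1},
  ],
)

```text
clock: 14.57
ee_pos: [508.6, -316.9, 350.8]
tool_rot: [-0.003, 0.998, -0.061, -0.004]
contact_force: [0.4, -0.7, -0.5]
opening: 73.9
gripper_force: 0.0
```

>>> arm_command(
  targets=[
    {"x":0,"y":0,"z":-10,"spin":0,"jaw":1},
    {"x":0,"y":0,"z":-20,"spin":0,"jaw":1},
    {"x":0,"y":0,"z":-20,"spin":0,"jaw":1},
    {"x":0,"y":0,"z":-20,"spin":0,"jaw":1},
    {"x":0,"y":0,"z":-20,"spin":0,"jaw":1},
  ],
)

```text
clock: 14.98
ee_pos: [509.3, -317.5, 371.9]
tool_rot: [-0.001, 0.998, -0.061, -0.001]
contact_force: [0.1, 1.2, -0.6]
opening: 85.2
gripper_force: 0.0
```

```bash
python3 - <<'E'
from h import *
o,R,p=pose();i=manip.get_image("wrist");np.savez("w5.npz",R=R,p=p)
c=cam("wrist",(R,p));print(p,proj(c,[509,-318,63]),proj(c,[509,-318,96]))
cv2.imwrite("pics/w5.png",cv2.resize(np.ascontiguousarray(i[160:360,200:440,::-1]),(720,600),interpolation=2))
E
```

```text
[ 509.27593561 -317.51278022  371.94736588] [319.48648098 224.54665064] [319.30760324 237.6808609 ]
```

View pics/w5.png

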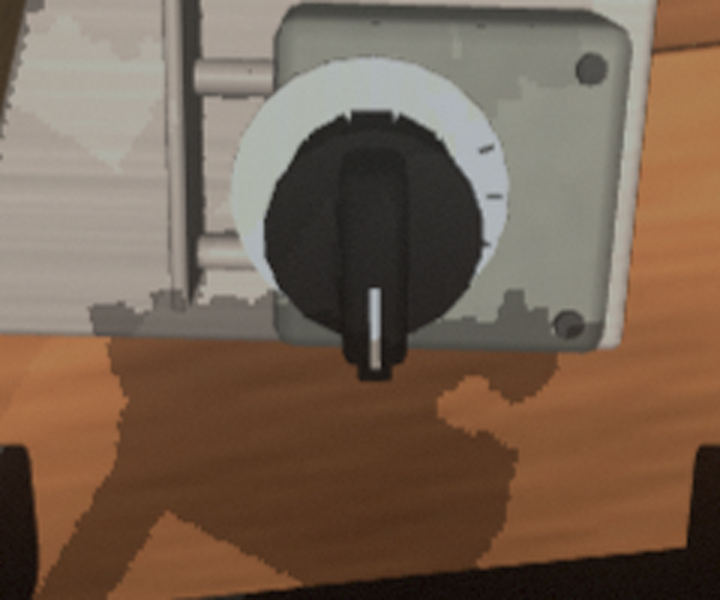

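The wrist view shows the knob home: disc centre at crop (374,223). The nose points straight down in the image at (375,378), square to the housing and board front edges to within about 1°, and it covers the mark. The gripper is clear, so I'm handing in.

```bash
python3 -c "
from workcell import manip
print(manip.hand_in())"
```

```text
the job is handed in; nothing more can be done
None
```

The black knob is back on its keyed shaft and fully home on the dial plate, nose at the front mark to within about 1°. The gripper was open and clear, and I handed the job in at about 15 s; the hand-in gave no verdict.

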